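Index the rotary drilling fixture to the yellow station

ROBOT

A 6-joint arm with a two-finger parallel gripper is mounted at the origin on the work surface. World frame = base frame: x ahead of the robot, y to its left, z up, the work surface at z = 0. Lengths are in m, angles in degrees, forces in N, time in s.
With the tool pointing down it reaches from about 0.4 to 0.825 m from the base axis. Payload 7 kg.
Tool frame: the origin (TCP) lies on the centre line of the jaws, within the pads' length; the fingertips stand 19 mm ahead of it and the grasp point (between the pads) is the TCP (r.tip_extent is the distance from the TCP to the fingertips, in m); z points along the fingers, y is the line along which they close (so a half turn about z gives the same grasp; the last joint's range is limited). The gripper opens to 88 mm and grips with 3 to 60 N. Pads are 19 mm wide; open, the fingers measure 130 mm over their backs; the gripper's body (78 mm by 193 mm) begins 47 mm behind the grasp point.
Start: joints at [81.079, 20.546, 0.682, 0, -70.136, -16.507], TCP at [0.29, 0.61, 0.246] pointing down, gripper open.
Joint ranges: [-176.03, 176.03], [-82.01, 121.73], [-58.28, 71.71], [-173.87, 95.51], [-174.79, -0.11], [-173.66, 173.66]. Speed limits (degrees/s): [136.94, 136.94, 172.46, 180, 180, 180].

INTERFACE

Orientations are given as [roll, pitch, yaw] about the fixed x, y, z axes, in that order (R = Rz(yaw) Ry(pitch) Rx(roll)).
In Python, from plant import r gives the robot as it stands. The module is installed in compiled form; this text tells all that it offers.
- The arm moves only by the tool jog_arm, never from a script. Its argument "deltas" is a list that holds one entry, the list of rows, each a list of 5 numbers: the opening, from -1 (shut) to 1 (fully open), then the shift along the world's x, y, z in cm, then the turn about the world's z in rad. In form: [[[claw, dx, dy, dz, turn], ...]]. A call has 1 to 8 rows; each row shifts and turns the commanded pose from where the row before left it; what a row does not reach is not made up. A row lasts 1/8 s, in which the tool goes at most 62.5 mm and 10.7 degrees, less where a joint would pass 70% of its speed; a pose out of reach is approached as far as the arm can. A call with a gripper value outside its range is refused whole. The fingers move at their own pace and stop on an object; "force" is the grip in N (left out, the last holds). Time passes only in rows, so rows that do not move let the fingers close. It gives the time, the measured TCP pose, the force, the opening and the grip force at its end, in the units of the state.
- r.get_state(): the state, without advancing time (a new reading comes with each control period).
- r.capture(name): name is "scene" or "side" or "wrist"; returns the picture (420x560x3 uint8, blue, green, red); there is no depth.
- r.camera_info(name): a dict with "fx", "fy", "cx", "cy" (pixels), "view" (4x4, takes a point from world to camera coordinates). Camera axes: x right, y up, looking along -z (the intrinsics and any distortion apply to the point x, -y, -z); pixel columns grow to the right and rows downward; lengths in m; the calibration is good to about 2 mm. A picture is of the moment at which its call begins: read the wrist's pose just before it. camera_info takes no time and is no camera call; for the wrist camera it gives the pose at the moment of the call.
- r.close_job(): hands the job in; it is judged then, once.
The state is a dict: "time_s": time; "joints": joint angles; "qd": joint speeds; "joint_torque": joint torques, N m; "tcp_pos": TCP position; "eef_rot": TCP orientation; "contact_force": force on the tool from outside, world axes, zero at the start; "moment": the same for the moment, N m; "gripper_width": finger opening in m; "gripper_force": force on a finger pad.
Only numpy, scipy, OpenCV 4.12 (cv2) and the standard library are available. Lean on these libraries where they do the work, as an engineer would, in place of code of your own. Each camera call takes 0.05 s, during which the arm holds its last target. There are 200 camera calls.

TASK

Turn the drilling fixture to its yellow station: pull up the black knob of the spring plunger until its pin is out of its hole, swing the head round by it to the yellow stud, and let the plunger drop fully home in the hole there. Let go, and leave the loose things lying around where they are.

Things in the scene. Friction and masses are not known exactly. Their poses are not given: they have to be found in the camera images.
- index_base: Fixed square aluminium plate of the fixture, 300 x 300 mm, top face 50 mm above the bench; origin on the pivot axis at bench level, its -x axis points to the starting hole, on the robot's side. Six through holes, 16 mm across with 3 mm countersunk mouths, lie 60 degrees apart on a circle of 100 mm radius about the pivot. Its place and turn on the bench vary.
- pivot (a point): Vertical turning axis of the fixture, at the plate's top face (50 mm above the bench). A blue round head, 144 mm across, carrying a bolted steel flange (top 88 mm above the bench), turns on it; a blue arm on the head reaches out to the plunger.
- index_head (a joint): Turn of the blue head about the pivot, rad, counter-clockwise from above positive; about 0 at the start, plunger home in the starting hole; ends of travel at -2.4 and +2.4. Light friction (0.12 N m): it stays where it is left. While the pin is in a hole it has only about 0.02 rad of play. The holes are 1.047 rad (60 degrees) apart.
- plunger (a joint): Lift of the spring plunger, m: 0 fully home in a hole, about 0.018 with the 12 mm pin's round tip on the plate between holes, so lift 0.022 to clear it; upper stop at 0.028. The spring pushes down with about 6 N when home, 9 N when lifted, and drives the pin home when let go within about 3 mm of a hole's centre. A red band on the stem shows when it is lifted.
- plunger_knob (a point): Centre of the plunger's round black knob, 34 mm in diameter, 40 mm tall, axis vertical; 115 mm above the bench when home (underside 95, top 135 mm), 100 mm from the pivot axis, at the end of the blue arm. Below it a thin stem, then the blue boss (36 mm across, top at 75 mm). It rises with the plunger and goes round with the head; it spins freely on its stem.
- pointer (a point): Imaginary point on the turning head, 140 mm from the pivot axis, straight out beyond the plunger knob (40 mm farther out): it lies over the centre of a stud when the plunger stands at that stud's hole.
- stud_yellow: Yellow round stud, 36 mm across, 12 mm tall, fixed on the plate 140 mm from the pivot axis, straight outward of its hole; origin at the centre of its underside. Red, green and white studs mark three other holes. The four colours swap places: 60 or 120 degrees to either side of the starting hole. The starting hole and the one across from it have no stud.
- oil_bottle: Bystander: yellow oil bottle, 60 mm across, 150 mm tall, standing on the bench to the left of the fixture, origin at its underside.
- bolt_jar: Bystander: glass jar with a dark lid, 72 mm across, 85 mm tall, to the right of the fixture, origin at its underside.
- mug: Bystander: blue mug, 80 mm across, 90 mm tall, origin at its underside.
- hammer: Bystander: hammer lying on the bench beyond the fixture.
- wrench: Bystander: wrench lying on the bench to the right of the fixture.
- spare_flange: Bystander: loose spare steel flange, 104 mm across, 32 mm tall, lying on the bench, origin at its underside.
- steel_bush: Bystander: dark steel bush, 32 mm across, 30 mm tall, standing loose on a far corner of the square plate (its top 80 mm above the bench), origin at its underside.

How it is judged (in metres and radians):
On the way:
1. the plunger is pulled up out of its starting hole (value of joint plunger above 0.015 m), for 0.1 s.
At the end, for the whole second after the job is handed in: The head stands at the yellow stud (pointer within 12 mm of the stud's centre, seen from above), the plunger is home in that hole (lift under 4 mm) and the head is at rest (horizontal distance between pointer and stud_yellow below 0.012 m and value of joint plunger below 0.004 m and velocity of joint index_head between -0.05 and 0.05 rad/s); the robot touches nothing.
It fails at once if a loose bystander is pushed more than 30 mm from its place or knocked over (distance of any of oil_bottle, bolt_jar, mug, hammer, wrench, spare_flange, steel_bush from where it was at the start of the episode above 0.03 m or angle between any of oil_bottle, bolt_jar, mug, steel_bush's own z axis and vertical above 0.6 rad).
It also fails if it takes over 35 s, if anything falls off the work surface, if the arm or the gripper's body presses on something with over 40 N, if the wrist force passes 120 N, or if a joint passes its speed limit or range.

## Working session

There is one attempt and no reset: what is moved stays moved. The work goes in short steps, Python scripts to look and compute and a tool call to move; the robot and the scene stay as the last step left them, time stands still between calls to the robot, and variables do not carry over. Pictures are saved under pics/ and viewed, at most 10 in all, crops included, and the job is handed in when it is done.

Besides the shell and the picture viewer there is one more tool, called after ">>>" by a JSON object that holds its "fn" and its "kwargs". jog_arm: Moves the arm, as the interface text tells. Its arguments: {"type":"object","properties":{"deltas":{"type":"array"},"force":{"type":"number"}},"required":["deltas"]}

```bash
mkdir -p pics; cat > h.py <<'E'
import numpy as np, cv2
from plant import r
def ray(info,u,v):
    V=np.array(info["view"]);R=V[:3,:3];t=V[:3,3]
    d=np.array([(u-info["cx"])/info["fx"],-(v-info["cy"])/info["fy"],-1.])
    return -R.T@t, R.T@d
def onplane(info,u,v,z):
    o,d=ray(info,u,v); return o+d*(z-o[2])/d[2]
def cross(a,b):
    (o1,d1),(o2,d2)=a,b
    s=np.linalg.lstsq(np.c_[d1,-d2],o2-o1,rcond=None)[0]
    p,q=o1+s[0]*d1,o2+s[1]*d2
    return (p+q)/2,np.linalg.norm(p-q)
E
python3 - <<'E'
from h import *
for n in("scene","side"):
    i=r.camera_info(n);print(n,{k:v for k,v in i.items()});cv2.imwrite(f"pics/{n}0.png",r.capture(n))
s=r.get_state();print(s["time_s"],s["tcp_pos"],s["eef_rot"])
E
```

```text
scene {'fx': 488.1394950637828, 'fy': 488.1394950637828, 'cx': 275.79296571033905, 'cy': 207.54413372996513, 'view': array([[-0.31648191,  0.94855887,  0.00867562,  0.16097951],
       [-0.77740643, -0.26459687,  0.57063801,  0.36642868],
       [ 0.54357929,  0.17385212,  0.82115589, -1.74048383],
       [ 0.        ,  0.        ,  0.        ,  1.        ]])}
side {'fx': 423.13797563991886, 'fy': 423.13797563991886, 'cx': 277.0678517027726, 'cy': 206.45377817831428, 'view': array([[-0.92604455, -0.37708167,  0.01584013,  0.52944436],
       [ 0.29686715, -0.70185194,  0.64751352, -0.20282255],
       [-0.23304805,  0.60432878,  0.76188932, -0.9087866 ],
       [ 0.        ,  0.        ,  0.        ,  1.        ]])}
0.1 [0.2896759  0.60922431 0.24467698] [ 1.79910285e+02 -9.31823001e-03 -2.54334346e+01]
```

View pics/scene0.png

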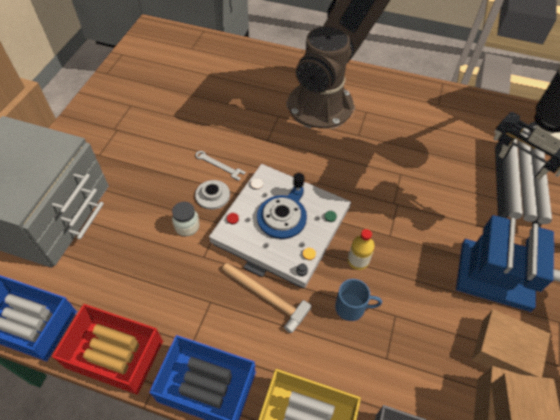

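View pics/side0.png

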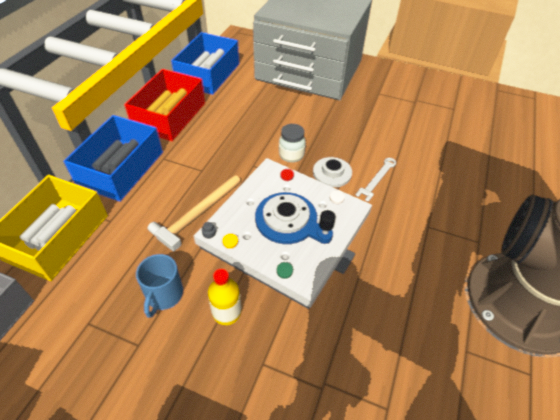

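The scene view shows the knob near (298,181), yellow stud (309,254), green (330,216), red (233,218), white (257,184). The side view shows the knob at (327,219), yellow (231,241), green (285,270). Yellow lies two holes clockwise.

```bash
cat > meas.py <<'E'
from h import *
I={n:r.camera_info(n) for n in("scene","side")}
im={n:cv2.imread(f"pics/{n}0.png") for n in I}
S=dict(yellow=([20,130,120],[34,255,255],(309,254),(231,241)),green=([65,80,40],[90,255,255],(330,216),(285,270)),
 red=([0,150,100],[8,255,255],(233,218),(287,175)),white=([0,0,225],[179,40,255],(257,184),(337,198)),knob=([0,0,0],[179,255,55],(298,181),(327,219)),
 blue=([98,120,40],[118,255,255],(282,215),(287,217)))
def blob(n,lo,hi,c):
    w=26 if lo[0]!=98 else 45
    m=cv2.inRange(cv2.cvtColor(im[n],cv2.COLOR_BGR2HSV),np.array(lo),np.array(hi))
    k,l,st,ce=cv2.connectedComponentsWithStats(m)
    b=min((j for j in range(1,k) if st[j,4]>15),key=lambda j:np.hypot(*(ce[j]-c)))
    return ce[b],st[b]
for k,(lo,hi,a,b) in S.items():
    A,sa=blob("scene",lo,hi,a);B,sb=blob("side",lo,hi,b)
    p,e=cross(ray(I["scene"],*A),ray(I["side"],*B))
    print(k,A.round(1),sa,B.round(1),sb,p.round(4),round(e,4),"z62:",onplane(I["scene"],*A,.06).round(4)[:2],onplane(I["side"],*B,.06).round(4)[:2])
E
python3 meas.py
```

```text
yellow [309.2 252.9] [304 248  11  11  92] [229.8 240.5] [222 234  16  15 187] [0.6282 0.1362 0.0589] 0.0029 z62: [0.6279 0.135 ] [0.6282 0.1384]
green [330.  215.9] [326 212   9   9  68] [284.2 269.8] [277 263  15  15 182] [0.4911 0.1583 0.0565] 0.0024 z62: [0.4926 0.1576] [0.4909 0.1616]
red [232.2 218. ] [227 214  11   9  82] [286.7 174.2] [281 169  12  12 113] [ 0.5882 -0.1044  0.0569] 0.002 z62: [ 0.5893 -0.1043] [ 0.5875 -0.1003]
white [256.9 182.6] [252 179  11   9  78] [374.8 180.7] [357 162  37  39 253] [ 0.4017 -0.1149  0.0577] 0.0886 z62: [ 0.4468 -0.0809] [ 0.3779 -0.1648]
knob [298.3 180.3] [294 174  10  14 116] [326.7 220.1] [320 211  14  19 217] [0.4413 0.0447 0.1155] 0.0015 z62: [0.3983 0.0339] [0.4497 0.0011]
blue [283.5 218.3] [258 187  48  51 607] [292.6 227.2] [ 256  194   76   49 1128] [0.5222 0.0276 0.028 ] 0.0013 z62: [0.5431 0.034 ] [0.5145 0.0504]
```

>>> {"fn": "jog_arm", "kwargs": {"deltas": [[[1, 1.1, -4, 0, 0], [1, 1.1, -4, 0, 0], [1, 1.1, -4, 0, 0], [1, 1.1, -4, 0, 0], [1, 1.1, -4, 0, 0], [1, 1.1, -4, 0, 0], [1, 1.1, -4, 0, 0], [1, 1.1, -4, 0, 0]]], "force": 30}}

```text
time_s: 1.1
tcp_pos: [0.3778, 0.2881, 0.2454]
eef_rot: [180.0, 0.0, -25.4]
contact_force: [0.6, 0.6, 0.9]
gripper_width: 0.0873
gripper_force: 0.0
```

>>> {"fn": "jog_arm", "kwargs": {"deltas": [[[1, 1.1, -4, 0, 0], [1, 1.1, -4, 0, 0], [1, 1.1, -4, 0, 0], [1, 1, -4, 0, 0], [1, 1, -4, 0, 0], [1, 1, -4, 0, 0], [1, 0, 0, 0, 0], [1, 0, 0, 0, 0]]]}}

```text
time_s: 2.1
tcp_pos: [0.4407, 0.0495, 0.2454]
eef_rot: [180.0, 0.0, -25.5]
contact_force: [0.7, -0.2, -0.3]
gripper_width: 0.0875
gripper_force: 0.0
```

>>> {"fn": "jog_arm", "kwargs": {"deltas": [[[1, 0.1, -0.5, -4, 0], [1, 0, 0, -4, 0], [1, 0, 0, -3, 0], [1, 0, 0, -1.5, 0], [1, 0, 0, 0, 0]]]}}

```text
time_s: 2.72
tcp_pos: [0.441, 0.0452, 0.1196]
eef_rot: [179.9, 0.1, -25.3]
contact_force: [-0.6, -0.1, 1.0]
gripper_width: 0.0877
gripper_force: 0.0
```

>>> {"fn": "jog_arm", "kwargs": {"deltas": [[[-1, 0, 0, 0, 0], [-1, 0, 0, 0, 0], [-1, 0, 0, 0, 0], [-1, 0, 0, 0, 0], [-1, 0, 0, 0, 0], [-1, 0, 0, 0, 0]]], "force": 30}}

```text
time_s: 3.48
tcp_pos: [0.442, 0.0447, 0.1206]
eef_rot: [-180.0, -0.0, -25.4]
contact_force: [0.4, -3.1, 0.5]
gripper_width: 0.0335
gripper_force: 30.4
```

Gripped at 34 mm. I'll lift by 23 mm.

>>> {"fn": "jog_arm", "kwargs": {"deltas": [[[-1, 0, 0, 0.6, 0], [-1, 0, 0, 0.6, 0], [-1, 0, 0, 0.6, 0], [-1, 0, 0, 0.5, 0], [-1, 0, 0, 0, 0], [-1, 0, 0, 0, 0]]]}}

```text
time_s: 4.22
tcp_pos: [0.4418, 0.0446, 0.1435]
eef_rot: [-180.0, -0.0, -25.4]
contact_force: [4.3, 0.3, -8.9]
gripper_width: 0.0333
gripper_force: 30.0
```

```bash
python3 - <<'E'
from h import *
m=r.capture("side");cv2.imwrite("pics/s1.png",cv2.resize(m[150:300,200:400],None,fx=3,fy=3))
s=r.get_state();t=s["tcp_pos"];print(t,s["contact_force"])
P=np.array([.5388,.0272]);k=np.array([.4413,.0447])-P;a0=np.arctan2(k[1],k[0]);print(np.degrees(a0),np.hypot(*k))
a=np.radians(170.2);f=.1
q=[P+f*np.array([np.cos(a-x),np.sin(a-x)]) for x in np.linspace(0,np.radians(120),17)]
print(np.diff(q,axis=0).round(4)*100);print(q[0],q[-1])
E
```

```text
[0.44184295 0.04459004 0.14342559] [ 4.09691356 -0.52124253 -9.12555875]
169.8244891569568 0.09905806378079467
[[ 0.31  1.27]
 [ 0.47  1.22]
 [ 0.63  1.15]
 [ 0.77  1.06]
 [ 0.9   0.95]
 [ 1.02  0.82]
 [ 1.12  0.68]
 [ 1.2   0.53]
 [ 1.25  0.37]
 [ 1.29  0.2 ]
 [ 1.31  0.03]
 [ 1.3  -0.14]
 [ 1.27 -0.31]
 [ 1.22 -0.47]
 [ 1.15 -0.63]
 [ 1.06 -0.77]]
[0.44025921 0.04422095] [0.60281097 0.10402835]
```

View pics/s1.png

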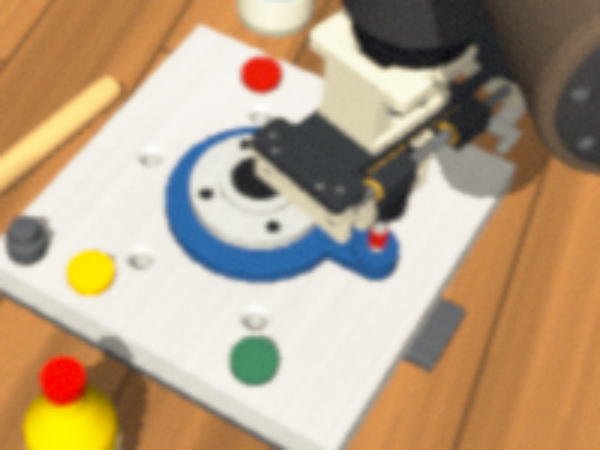

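The red band shows at (377,238) in the crop, so the pin is out. I'll swing the first half along the arc.

>>> {"fn": "jog_arm", "kwargs": {"deltas": [[[-1, 0.31, 1.27, 0, 0], [-1, 0.47, 1.22, 0, 0], [-1, 0.63, 1.15, 0, 0], [-1, 0.77, 1.06, 0, 0], [-1, 0.9, 0.95, 0, 0], [-1, 1.02, 0.82, 0, 0], [-1, 1.12, 0.68, 0, 0], [-1, 1.2, 0.53, 0, 0]]]}}

```text
time_s: 5.28
tcp_pos: [0.5066, 0.1222, 0.1433]
eef_rot: [-180.0, 0.0, -25.4]
contact_force: [-2.3, 0.9, -9.6]
gripper_width: 0.0335
gripper_force: 30.0
```

>>> {"fn": "jog_arm", "kwargs": {"deltas": [[[-1, 1.25, 0.37, 0, 0], [-1, 1.29, 0.2, 0, 0], [-1, 1.31, 0.03, 0, 0], [-1, 1.3, -0.14, 0, 0], [-1, 1.27, -0.31, 0, 0], [-1, 1.22, -0.47, 0, 0], [-1, 1.15, -0.63, 0, 0], [-1, 0.9, -0.7, 0, 0]]]}}

```text
time_s: 6.28
tcp_pos: [0.6047, 0.1049, 0.1438]
eef_rot: [-179.9, -0.1, -25.4]
contact_force: [2.1, 6.6, -9.1]
gripper_width: 0.0335
gripper_force: 30.0
```

>>> {"fn": "jog_arm", "kwargs": {"deltas": [[[-1, 0, 0, 0, 0], [-1, 0, 0, 0, 0]]]}}

```text
time_s: 6.52
tcp_pos: [0.605, 0.1046, 0.1441]
eef_rot: [-179.9, -0.1, -25.4]
contact_force: [4.3, 4.0, -9.3]
gripper_width: 0.0336
gripper_force: 30.0
```

```bash
python3 - <<'E'
from h import *
for n in("side","scene"):
    m=r.capture(n);y,x=(150,200) if n=="side" else (140,190)
    cv2.imwrite(f"pics/{n}2.png",cv2.resize(m[y:y+150,x:x+200],None,fx=3,fy=3))
E
```

```text
(no output)
```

View pics/side2.png

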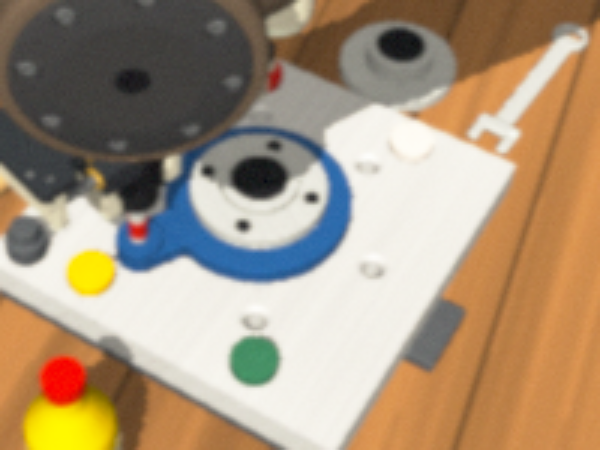

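The boss now stands over the yellow hole, inward of the yellow stud (crop 91,272), with the red stem at (137,230). I'll check the fit against the hole measured in the first pictures.

```bash
python3 - <<'E'
from h import *
# holes: darkest-blob centroid around the expected projection in the first pictures
P=np.array([.5388,.0272])
for n in("scene","side"):
    I=r.camera_info(n);V=np.array(I["view"]);g=cv2.cvtColor(cv2.imread(f"pics/{n}0.png"),cv2.COLOR_BGR2GRAY).astype(float)
    for name,ang in (("yellow",50.2),("green",110.2),("red",-69.8),("opp",-9.8),("white",230.2)):
        a=np.radians(ang);p=np.r_[P+.1*np.array([np.cos(a),np.sin(a)]),.05,1]
        c=V@p;u=I["cx"]+I["fx"]*c[0]/-c[2];v=I["cy"]+I["fy"]*c[1]/c[2]
        y0,x0=int(round(v))-5,int(round(u))-6
        w=g[y0:y0+11,x0:x0+13];d=np.clip(np.median(w)-8-w,0,None)
        yy,xx=np.mgrid[y0:y0+11,x0:x0+13]
        if d.sum()>0:
            q=onplane(I,(d*xx).sum()/d.sum(),(d*yy).sum()/d.sum(),.05)[:2];e=q-P
            print(n,name,(u.round(1),v.round(1)),q.round(4),"r",np.hypot(*e).round(4),"ang",np.degrees(np.arctan2(e[1],e[0])).round(1),d.sum())
A=np.array([[.4418,.0446],[.5066,.1222],[.605,.1046]])
s=np.linalg.solve(np.c_[2*A,np.ones(3)],(A**2).sum(1));print("circle",s[:2],np.sqrt(s[2]+s[:2]@s[:2]))
# turn of the blue arm from the red band in the new side picture
for n in("side","scene"):
    c=cv2.imread(f"pics/{n}2.png");m=cv2.inRange(cv2.cvtColor(c,cv2.COLOR_BGR2HSV),np.array([0,150,100]),np.array([8,255,255]))
    k,l,st,ce=cv2.connectedComponentsWithStats(m);I=r.camera_info(n);y,x=(150,200) if n=="side" else (140,190)
    for j in range(1,k):
        if st[j,4]>30: print(n,ce[j],st[j,4],onplane(I,x+ce[j][0]/3-.33,y+ce[j][1]/3-.33,.085)[:2])
E
```

```text
scene yellow (np.float64(300.8), np.float64(244.0)) [0.6038 0.106 ] r 0.1022 ang 50.5 1806.0
scene green (np.float64(316.3), np.float64(217.7)) [0.5031 0.1252] r 0.1043 ang 110.0 1950.0
scene red (np.float64(246.8), np.float64(219.1)) [ 0.571  -0.0603] r 0.0932 ang -69.8 2029.0
scene opp (np.float64(264.7), np.float64(244.8)) [0.6381 0.0123] r 0.1004 ang -8.6 1804.0
scene white (np.float64(263.7), np.float64(194.4)) [ 0.4782 -0.0413] r 0.0914 ang -131.5 1999.0
side yellow (np.float64(247.1), np.float64(235.2)) [0.6046 0.1102] r 0.1059 ang 51.6 1103.0
side green (np.float64(285.2), np.float64(255.3)) [0.5048 0.1273] r 0.1057 ang 108.8 1242.0
side red (np.float64(287.0), np.float64(187.6)) [ 0.5694 -0.052 ] r 0.0849 ang -68.8 2579.0
side opp (np.float64(250.4), np.float64(201.6)) [0.6378 0.0163] r 0.0996 ang -6.3 571.0
side white (np.float64(322.8), np.float64(204.2)) [ 0.4727 -0.0444] r 0.0975 ang -132.7 576.0
circle [0.54052754 0.02801308] 0.1001112062691122
side [273.94805195  77.86363636] 154 [ 0.56799607 -0.07646966]
side [138.20833333 230.58333333] 120 [0.60325253 0.1068004 ]
side [ 62.59044552 378.52979066] 1863 [0.5972833  0.23818196]
scene [128.26203966 235.16005666] 706 [ 0.60413417 -0.09621105]
scene [529.34355828 282.04192229] 978 [0.53439865 0.26796521]
```

The circle through the tool points has radius 100.1 mm and the turn is 120.5°, within the catch range. Lowering.

>>> {"fn": "jog_arm", "kwargs": {"deltas": [[[-1, 0, 0, -0.4, 0], [-1, 0, 0, -0.4, 0], [-1, 0, 0, -0.4, 0], [-1, 0, 0, 0, 0]]]}}

```text
time_s: 7.12
tcp_pos: [0.6045, 0.105, 0.1318]
eef_rot: [-179.9, -0.1, -25.4]
contact_force: [3.6, 3.9, -7.5]
gripper_width: 0.0334
gripper_force: 30.0
```

The spring still pulls down 7.5 N at 11 mm lift, so the pin is entering the hole. I'll lower the rest, then let go.

>>> {"fn": "jog_arm", "kwargs": {"deltas": [[[-1, 0, 0, -0.4, 0], [-1, 0, 0, -0.4, 0], [-1, 0, 0, -0.3, 0], [-1, 0, 0, 0, 0]]]}}

```text
time_s: 7.62
tcp_pos: [0.6044, 0.1051, 0.121]
eef_rot: [-179.9, -0.1, -25.4]
contact_force: [4.4, 3.6, -6.4]
gripper_width: 0.0338
gripper_force: 30.0
```

>>> {"fn": "jog_arm", "kwargs": {"deltas": [[[0, 0, 0, 0, 0], [0.5, 0, 0, 0, 0], [0.5, 0, 0, 0, 0], [0.5, 0, 0, 0, 0], [0.5, 0, 0, 0, 0]]]}}

```text
time_s: 8.25
tcp_pos: [0.6029, 0.1048, 0.1206]
eef_rot: [180.0, -0.0, -25.4]
contact_force: [-0.0, 0.1, -0.6]
gripper_width: 0.0656
gripper_force: 0.0
```

>>> {"fn": "jog_arm", "kwargs": {"deltas": [[[0.5, 0, 0, 1.5, 0], [0.5, 0, 0, 3, 0], [0.5, 0, 0, 4, 0], [0.5, 0, 0, 4, 0], [0.5, -3, 0, 2, 0], [0.5, -5, 0, 0, 0], [0.5, -5, 0, 0, 0], [0.5, 0, 0, 0, 0]]]}}

```text
time_s: 9.25
tcp_pos: [0.4705, 0.1045, 0.2676]
eef_rot: [-179.8, -0.1, -25.3]
contact_force: [0.5, 0.7, 0.9]
gripper_width: 0.0657
gripper_force: 0.0
```

```bash
python3 - <<'E'
from h import *
m=r.capture("side");cv2.imwrite("pics/s3.png",cv2.resize(m[150:300,130:330],None,fx=3,fy=3))
m=r.capture("scene");cv2.imwrite("pics/c3.png",cv2.resize(m[140:290,190:390],None,fx=3,fy=3))
print(r.get_state()["contact_force"])
E
```

```text
[ 0.9931872  -0.10525201  0.44365159]
```

View pics/s3.png

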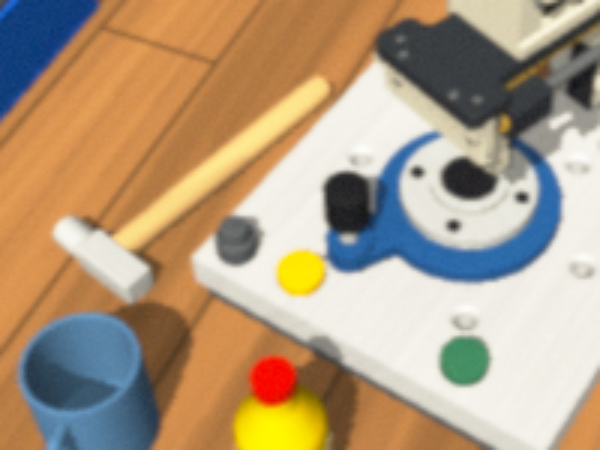

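The knob at (347,203) sits low with no red band showing. The arm is aligned with the yellow stud at (301,272), and the bystanders are in place. Handing in.

```bash
python3 -c "
from plant import r
print(r.close_job())"
```

```text
the job is handed in; nothing more can be done
None
```

The fixture is turned to its yellow station with the plunger dropped home and the gripper clear; the last camera view showed no red band and the nearby loose things undisturbed, and the job is handed in, though no verdict came back.

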